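# Sort tools and solder supplies into their bench trays

## Task

Sort the mixed handful into the two grey trays, and leave the mouse and the multimeter where they are. The two hand tools lie lengthwise in the long tray, the thick screwdriver in its wide lane and the toothbrush in its narrow lane. The two round supplies stand upright in the tray with two bays, the tall tin in the bay farther from the robot and the low reel in the nearer bay.

Things in the scene. Friction and masses are not known exactly. Their poses are not given: they have to be found in the camera images.
- screwdriver_centre (a point): Screwdriver with a thick blue handle (robot's side) and bare blade, lying flat along its own x on the light left desk (z = -0.006 m): 171 mm long, 28 wide, 26 high. It is solid as a box of that size, blade included; about 75 g, balanced at its middle, where the handle's front part can be gripped across. The point is that middle, 13 mm above the underside. Own x: from handle to blade.
- brush_centre (a point): Old toothbrush, white with orange grip patches, lying flat along its own x on the light left desk (z = -0.006 m): 192 mm long, 14 wide, 19 high. It is solid as a box of that size all along, though the neck looks thinner; about 18 g, balanced at its middle: grip it there across. The point is that middle, 9.5 mm above the underside. Own x: from handle to bristles, roughly away from the robot.
- solder_reel_centre (a point): Low dark grey reel standing on its flange on the dark bench (z = 0), 60 mm across, 34 high; about 190 g. It is solid as an upright 60 x 60 x 34 mm box along its own x and y, so the jaws should close along one of these. The point is its centre, 17 mm above its underside. Any yaw will do in its bay.
- tin_centre (a point): Tall tin with silvery wall and red screw cap, standing on the dark bench (z = 0), 57 mm across, 68 high; about 120 g. It is solid as an upright 56 x 56 x 68 mm box along its own x and y, so the jaws should close along one of these. The point is its centre, 34 mm above its underside. Any yaw will do in its bay.
- tool_tray: Long grey tray, fixed on the bench (z = 0), 223 mm along its x, 146 along its y. Origin: centre of underside. Floor 8 mm thick (its top at z = 0.008), walls 4 thick, tops at z = 0.018. A wall along x parts two lanes, each 215 long inside: the wide one 80 wide, middle at own y = +29 mm (robot's left); the narrow one 54 wide, middle at own y = -42 mm. Own x points roughly away from the robot.
- supply_tray: Smaller grey tray, fixed on the bench (z = 0), 196 mm along its x, 100 along its y. Origin: centre of underside. Floor 8 mm thick (its top at z = 0.008), walls 4 thick, tops at z = 0.018. A wall across the middle parts two bays, each 92 x 92 inside: the nearer one's middle at own x = -48 mm, the farther one's at own x = +48 mm. Own x points roughly away from the robot.
- multimeter: Bystander: pocket multimeter in a teal boot, 150 x 74 x 44 mm, loose, lying on the bench beyond the trays; leave it alone. Origin: centre of its underside.
- mouse: Bystander: black computer mouse, 98 x 56 x 32 mm, loose, at the left on the light desk; leave it alone. Origin: centre of its underside.
Mind the look-alikes: they are no part of the job. What is shaped like the part that bears tin_centre but turquoise is not meant.

How it is judged:
By the outcome, as a careful person would: the job done as asked, in the order asked, and still so for the second after the job is handed in, with the robot touching nothing.
It also fails if it takes over 112 s, if anything falls off the work surface, if the arm or the gripper's body presses on something with over 40 N, if the wrist force passes 120 N, or if a joint passes its speed limit or range.

## Robot

A 6-joint arm with a two-finger parallel gripper is mounted at the origin on a cart in front of the work surface, level with it; the furniture and walls round the work are solid. World frame = base frame: x ahead of the robot, y to its left, z up, the work surface at z = 0. Lengths are in mm, angles in rad, forces in N, time in s.
With the tool pointing down it reaches from about 400 to 925 mm from the base axis. Payload 3.4 kg.
Tool frame: the origin (TCP) lies between the finger pads; the fingertips stand manip.tips_ahead ahead of it and the grasp point (between the pads) lies 6 mm ahead of it (manip.tips_ahead is the distance from the TCP to the fingertips, in mm); z points along the fingers, y is the direction in which the jaws open and shut (so a half turn about z gives the same grasp; the last joint's range is limited). The gripper opens to 85 mm and grips with 20 to 120 N. Pads are 22 mm wide; open, the fingers measure 114 mm over their backs; the gripper's body (76 mm by 85 mm) begins 54 mm behind the grasp point. The pads swing forward as they close: fully open they stand 13 mm farther back than shut.
Start: joints at [-1.284, 0.307, 1.506, -0, 1.328, -0.073], TCP at [202.965, -537.993, 256.305] pointing down, gripper open.
Joint ranges: [-3.12, 3.12], [-1.05, 2.28], [0.14, 2.33], [-1.42, 4.57], [0.1, 2.73], [-2.68, 2.68]. Speed limits (rad/s): [2.57, 2.57, 3.14, 3.14, 3.14, 3.14].

## Interface

Orientations are given as [roll, pitch, yaw] about the fixed x, y, z axes, in that order (R = Rz(yaw) Ry(pitch) Rx(roll)).
In Python, from station import status, viewer, manip gives the robot as it stands.
- The arm moves only by the tool drive_tool, never from a script. Its arguments are lists of equal length, an entry for each row: "travel": the shift along the tool's x, y, z in mm, a list of three; "dr": the turn, a rotation vector about the tool's x, y, z in rad, a list of three; "claw": the finger opening in mm, from 0 to 85.4. In form: {"travel": [[dx, dy, dz], ...], "dr": [[rx, ry, rz], ...], "claw": [claw, ...]}. A call has 1 to 12 rows; each row shifts and turns the commanded pose from where the row before left it, along the tool's axes as they then stand; what a row does not reach is not made up. A row lasts 1/10 s, in which the tool goes at most 50 mm and 8.59 degrees, less where a joint would pass 70% of its speed; a pose out of reach is approached as far as the arm can. A call is refused whole if a number of a shift passes 50 or a number of a turn 0.15, either way. A call with a gripper value outside its range is refused whole. The fingers move at their own pace and stop on an object; the grip force is fixed at half the most. Time passes only in rows, so rows that do not move let the fingers close. It gives the time, the measured TCP pose, the force and the opening at its end, in the units of the state.
- status.sense(): the state, without advancing time (a new reading comes with each control period).
- viewer.get_image(name): name is "side" or "top"; returns (picture, depth): 420x560x3 uint8, red, green, blue; 420x560 float32, mm along the optical axis (not along the pixel's ray), 0 where there is no reading.
- viewer.camera_params(name): a dict with "fx", "fy", "cx", "cy" (pixels), "eye" and "attitude" of the camera in the world. Camera axes: x right, y up, looking along -z (the intrinsics and any distortion apply to the point x, -y, -z); pixel columns grow to the right and rows downward; lengths in mm; the calibration is good to about 2 mm. A picture is of the moment at which its call begins. camera_params takes no time and is no camera call.
- manip.close_job(): hands the job in, once; it reports no verdict.
The state is a dict: "time_s": time; "qpos": joint angles; "qd": joint speeds; "effort": joint torques, N m; "ee_pos": TCP position; "orientation": TCP orientation; "force": force on the tool from outside, world axes, zero at the start; "wrist_torque": the same for the moment, N m; "grip_width": finger opening in mm.
Only numpy, scipy, OpenCV 4.12 (cv2) and the standard library are available. Lean on these libraries where they do the work, as an engineer would, in place of code of your own. Each camera call takes 0.05 s, during which the arm holds its last target. There are 200 camera calls.

## Working session

There is one attempt and no reset: what is moved stays moved. The work goes in short steps, Python scripts to look and compute and a tool call to move; the robot and the scene stay as the last step left them, time stands still between calls to the robot, and variables do not carry over. Pictures are saved under pics/ and viewed, about 12 in all and at most 16, crops included, and the job is handed in when it is done.

Besides the shell and the picture viewer there is one more tool, called as name(argument=value, ...) on one line, values as JSON. drive_tool: Moves the arm, as the interface text tells. Its arguments: {"type":"object","properties":{"travel":{"type":"array","items":{"type":"array","items":{"type":"number"}}},"dr":{"type":"array","items":{"type":"array","items":{"type":"number"}}},"claw":{"type":"array","items":{"type":"number"}}},"required":["travel","dr","claw"]}

```bash
ls; mkdir -p pics
python3 - <<'E'
from station import status, viewer, manip
import cv2,numpy as np
print(status.sense(), manip.tips_ahead)
for n in ("side","top"):
    im,d=viewer.get_image(n); cv2.imwrite(f"pics/{n}0.png",im[:,:,::-1]); np.save(f"pics/{n}0.npy",d)
    print(n,viewer.camera_params(n),d[d>0].min(),d.max())
E
```

```text
pics
{'time_s': 0.0, 'qpos': array([-1.28351341e+00,  3.07563527e-01,  1.50765702e+00, -1.20613704e-05,
        1.32842509e+00, -7.35038927e-02]), 'qd': array([-0.00129989, -0.00097999,  0.00061264, -0.00083999,  0.00031039,
        0.00030306]), 'effort': array([ 1.25548144e-05, -4.57550919e+01, -2.51917183e+01,  8.09415860e-05,
        1.33850935e-02, -5.21722356e-06]), 'ee_pos': array([ 202.76816184, -537.36914415,  255.39260824]), 'orientation': array([-3.13954436e+00, -1.39094902e-04,  3.60789574e-01]), 'force': array([ 0.10197888, -0.22663437,  0.54156596]), 'wrist_torque': array([ 0.03682853,  0.03237584, -0.02115437]), 'grip_width': 85.65795294058307} 25.0
side {'fx': 442.86135292438354, 'fy': 442.86135292438354, 'cx': 274.6156808230475, 'cy': 211.1761531586239, 'eye': array([-287.22331856,  627.59728508, 1103.93262718]), 'attitude': array([ 0.74844437,  0.00482591, -2.21248034])} 689.5 3176.506
top {'fx': 462.65295524411465, 'fy': 462.65295524411465, 'cx': 277.2005761574232, 'cy': 204.3232034350416, 'eye': array([ 432.7285137 ,   78.40329362, 1392.50885133]), 'attitude': array([ 7.16530863e-02,  9.60267582e-04, -1.54625474e+00])} 523.2549 2143.2498
```

View pics/top0.png

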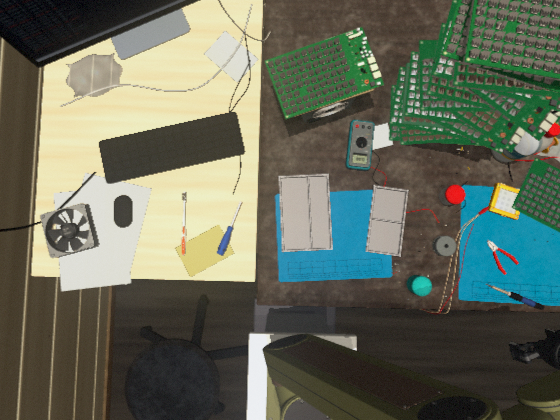

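View pics/side0.png

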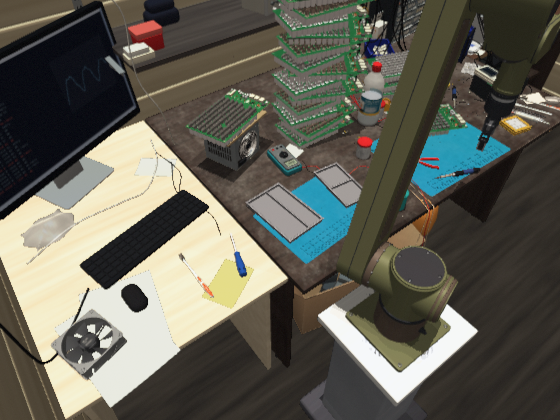

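The top view shows the brush (184,222), screwdriver (230,228), tool tray (305,213), supply tray (387,221), red tin (455,194), reel (446,246) and turquoise decoy (421,286). In the side view the arm hides the reel. The tin cap is at (364,142), the brush at (197,275) and the screwdriver at (238,258).

```bash
cat > h.py <<'E'
import numpy as np, cv2
from scipy.spatial.transform import Rotation as Rot
from station import status, viewer, manip
P={n:viewer.camera_params(n) for n in("side","top")}
def ray(n,u,v):
    p=P[n]; d=np.array([(u-p["cx"])/p["fx"],-(v-p["cy"])/p["fy"],-1.])
    return p["eye"],Rot.from_euler("xyz",p["attitude"]).apply(d)
def cast(n,u,v,z):
    e,d=ray(n,u,v); return e+d*(z-e[2])/d[2]
def atdepth(n,u,v,dep):
    e,d=ray(n,u,v); return e+d*dep
def tri(u1,v1,u2,v2):   # top, side pixels -> point, gap
    (e1,d1),(e2,d2)=ray("top",u1,v1),ray("side",u2,v2)
    s=np.linalg.lstsq(np.c_[d1,-d2],e2-e1,rcond=None)[0]
    a,b=e1+s[0]*d1,e2+s[1]*d2
    return (a+b)/2,np.linalg.norm(a-b)
def blob(im,lo,hi,box):
    """largest contour in HSV range within box (u0,v0,u1,v1)"""
    h=cv2.cvtColor(im,cv2.COLOR_RGB2HSV); m=cv2.inRange(h,np.array(lo),np.array(hi))
    k=np.zeros_like(m); u0,v0,u1,v1=box; k[v0:v1,u0:u1]=255; m&=k
    cs,_=cv2.findContours(m,cv2.RETR_EXTERNAL,cv2.CHAIN_APPROX_NONE)
    return max(cs,key=cv2.contourArea),m
def cen(c):
    M=cv2.moments(c); return M["m10"]/M["m00"],M["m01"]/M["m00"]
E
python3 - <<'E'
from h import *
np.set_printoptions(precision=1,suppress=True)
I={n:cv2.imread(f"pics/{n}0.png")[:,:,::-1].copy() for n in P}; D={n:np.load(f"pics/{n}0.npy") for n in P}
def dz(n,u,v): return atdepth(n,u,v,D[n][int(round(v)),int(round(u))])
def rep(n,name,c,z):
    u,v=cen(c); r=cv2.minAreaRect(c); B=np.array([cast(n,*p,z)[:2] for p in cv2.boxPoints(r)])
    e=B[1:3]-B[0:2]; L=np.linalg.norm(e,axis=1); ax=e[L.argmax()]
    print(n,name,"px",u,v,"area",cv2.contourArea(c),"ctr",B.mean(0),"size",L,"ang",np.degrees(np.arctan2(*ax[::-1]))%180,"depthpt",dz(n,u,v)); return u,v
t=I["top"];s=I["side"]
a=rep("top","cap",blob(t,(0,150,100),(8,255,255),(435,175,475,215))[0],68)
b=rep("side","cap",blob(s,(0,130,80),(8,255,255),(350,130,378,150))[0],68)
print(tri(*a,*b))
rep("top","reel",blob(t,(0,0,70),(180,70,180),(430,228,460,262))[0],34)
a=rep("top","handle",blob(t,(105,150,60),(125,255,255),(210,195,245,260))[0],14)
b=rep("side","handle",blob(s,(105,150,60),(125,255,255),(225,235,255,280))[0],14)
print(tri(*a,*b))
a=rep("top","orange",blob(t,(3,100,100),(14,255,255),(175,185,195,265))[0],10)
b=rep("side","orange",blob(s,(3,100,100),(14,255,255),(170,245,220,300))[0],10)
print(tri(*a,*b))
# trays: grey low saturation
for nm,bx in(("tool",(268,165,340,262)),("supply",(358,175,412,265))):
    rep("top",nm,blob(t,(0,0,100),(180,50,255),bx)[0],16)
for nm,bx in(("tool",(240,175,330,250)),("supply",(305,155,370,212))):
    rep("side",nm,blob(s,(0,0,100),(180,50,255),bx)[0],16)
for c in [(145,245),(240,130)]: print(dz("top",*c))
def up(im,x0,y0,x1,y1,k): return cv2.resize(im[y0:y1,x0:x1],None,fx=k,fy=k,interpolation=cv2.INTER_CUBIC)
A=up(t,170,180,260,270,4);B=up(t,400,170,490,300,4);C=up(s,160,220,270,310,4)
h=max(x.shape[0] for x in(A,B)); 
pad=lambda x:cv2.copyMakeBorder(x,0,600-x.shape[0],0,0,cv2.BORDER_CONSTANT)
cv2.imwrite("pics/c1.png",np.hstack([pad(A),pad(B)])[:,:,::-1])
E
```

```text
top cap px 454.6779661016949 193.9786566227244 area 265.5 ctr [ 570.  -426.6] size [55.8 54.3] ang 135.8127703227557 depthpt [ 570.1 -427.6   66.9]
side cap px 364.4774011299435 141.32203389830508 area 118.0 ctr [ 569.2 -425. ] size [68.4 60.9] ang 106.2770289169627 depthpt [ 572.3 -428.6   64.8]
(array([ 570.5, -427.2,   66.6]), np.float64(1.1122635024716954))
top reel px 443.94015061434794 243.65556876734044 area 420.5 ctr [ 433.6 -408.6] size [ 70.  101.6] ang 21.439268220530522 depthpt [ 426.8 -407.9   35.2]Traceback (most recent call last):
  File "<stdin>", line 14, in <module>
  File "<stdin>", line 6, in rep
  File "h.py", line 24, in cen
    M=cv2.moments(c); return M["m10"]/M["m00"],M["m01"]/M["m00"]
                             ~~~~~~~~^~~~~~~~~
ZeroDivisionError: float division by zero
```

```bash
cat > m.py <<'E'
from h import *
np.set_printoptions(precision=1,suppress=True)
I={n:cv2.imread(f"pics/{n}0.png")[:,:,::-1].copy() for n in P}; D={n:np.load(f"pics/{n}0.npy") for n in P}
def hmap(n,D):
    v,u=np.mgrid[0:420,0:560]; p=P[n]
    d=np.stack([(u-p["cx"])/p["fx"],-(v-p["cy"])/p["fy"],-np.ones_like(u)],-1)
    return p["eye"]+D[...,None]*Rot.from_euler("xyz",p["attitude"]).apply(d.reshape(-1,3)).reshape(420,560,3)
W={n:hmap(n,D[n]) for n in P}
def obj(n,name,lo,hi,box):
    """largest blob by height (m map) inside pixel box; world rect of its points"""
    w=W[n]; m=((w[...,2]>lo)&(w[...,2]<hi)&(D[n]>0)).astype(np.uint8); k=np.zeros_like(m); u0,v0,u1,v1=box; k[v0:v1,u0:u1]=1; m*=k
    N,l,st,c=cv2.connectedComponentsWithStats(m); i=1+st[1:,4].argmax(); q=w[l==i]
    r=cv2.minAreaRect(q[:,:2].astype(np.float32)); print(n,name,"n",len(q),"px",c[i],"ctr",np.array(r[0]),"size",np.array(r[1]),"ang",r[2],"mean",q.mean(0),"z pct",np.percentile(q[:,2],[5,50,95]))
E
python3 - <<'E'
from m import *
def flat(n,b):
    q=W[n][b[1]:b[3],b[0]:b[2],2]; print("flat",n,b,np.median(q),q.std())
flat("top",(150,260,170,275)); flat("top",(340,265,380,275)); flat("top",(425,205,440,230)); flat("top",(285,200,300,240)); flat("top",(315,200,325,240)); flat("top",(375,195,395,210))
flat("side",(260,225,275,235)); flat("side",(265,205,275,215))
obj("top","driver",4,40,(205,190,250,265))
obj("top","brush",1,40,(172,185,195,265))
obj("top","reel",15,60,(428,228,465,265))
obj("top","tin",45,90,(435,175,475,215))
obj("top","tooltray",12,30,(268,165,340,262))
obj("top","supply",12,30,(358,175,412,265))
obj("side","driver",4,40,(222,225,262,285))
obj("side","brush",1,40,(170,240,222,305))
obj("side","tin",30,90,(345,125,380,165))
obj("side","tooltray",12,30,(240,175,330,250))
obj("side","supply",12,30,(305,155,370,212))
t=I["top"];s=I["side"]
def up(im,x0,y0,x1,y1,k): return cv2.resize(im[y0:y1,x0:x1],None,fx=k,fy=k,interpolation=cv2.INTER_CUBIC)
A=up(t,170,180,260,270,4);B=up(t,400,170,490,300,4)
pad=lambda x:cv2.copyMakeBorder(x,0,600-x.shape[0],0,0,cv2.BORDER_CONSTANT)
cv2.imwrite("pics/c1.png",np.hstack([pad(A),pad(B)])[:,:,::-1])
E
```

```text
flat top (150, 260, 170, 275) -6.218421602286071 160.47244604341114
flat top (340, 265, 380, 275) 2.4159723940261983 2.8768634726300992
flat top (425, 205, 440, 230) 0.17443418407719946 71.86506783253036
flat top (285, 200, 300, 240) 7.75863884230057 56.56139131845249
flat top (315, 200, 325, 240) 7.239524602817028 69.23365961991463
flat top (375, 195, 395, 210) 7.756301095037088 79.86276637092304
flat side (260, 225, 275, 235) 1.8656314450288392 4.457143492418915
flat side (265, 205, 275, 215) 8.441462844885109 2.253871243967129
top driver n 269 px [226.8 236.3] ctr [458.2 219.3] size [ 27.8 169.9] ang 69.95582580566406 mean [432.9 229.5  14.7] z pct [ 7.  14.8 22.2]
top brush n 119 px [183.3 236.4] ctr [439.6 363.2] size [ 18.6 131.6] ang 89.93488311767578 mean [429.2 360.8   4.3] z pct [1.2 4.  8.7]
top reel n 319 px [445.9 245.6] ctr [ 421.6 -414.7] size [55.5 59.9] ang 1.2105002403259277 mean [ 421.2 -414.4   33.3] z pct [28.4 33.7 37.8]
top tin n 332 px [454.6 194.3] ctr [ 569.7 -429. ] size [56.2 55.2] ang 44.01113510131836 mean [ 569.2 -427.7   65.8] z pct [58.3 66.6 70.8]
to
[... 299 characters left out ...]
 n 221 px [238.6 261.1] ctr [457.7 228.8] size [ 25.2 169.4] ang 73.03837585449219 mean [427.1 237.3  14.8] z pct [ 7.4 15.2 21.7]
side brush n 109 px [201.8 283.3] ctr [444.1 364.8] size [ 12.1 138.3] ang 89.96863555908203 mean [431.3 365.5   4.7] z pct [2.  4.3 8. ]
side tin n 219 px [363.9 145. ] ctr [ 569.8 -426.2] size [54.1 62.7] ang 37.0565299987793 mean [ 563.8 -418.7   57.6] z pct [33.7 63.7 70.6]
side tooltray n 508 px [284.8 210.3] ctr [510.7   1.4] size [233.5 153.8] ang 4.340354919433594 mean [509.6  -2.6  17.1] z pct [12.6 17.2 21.5]
side supply n 296 px [338.1 181.5] ctr [ 493.  -241.1] size [107.1 205.2] ang 83.43463134765625 mean [ 505.5 -240.5   17. ] z pct [12.7 17.1 21.8]
```

View pics/c1.png

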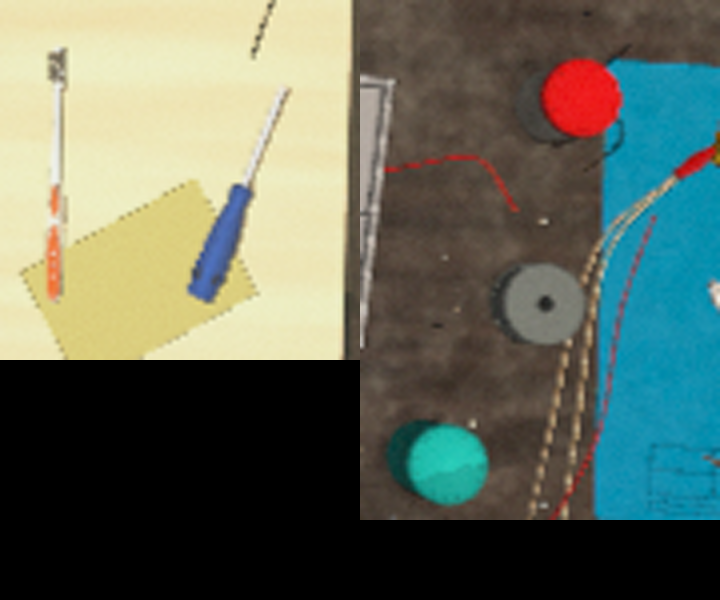

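Run:
```python
from m import *
for nm,(u,v),(u2,v2) in (("driver",(220,254.2),(241.75,202)),("brush",(183.75,255),(184.25,192))):
    a,b=cast("top",u,v,7),cast("top",u2,v2,7); d=b-a
    print(nm,a,b,"mid",(a+b)/2,"len",np.hypot(*d[:2]),"yaw",np.degrees(np.arctan2(d[1],d[0])))
s=I["side"]
def up(im,x0,y0,x1,y1,k): return cv2.resize(im[y0:y1,x0:x1],None,fx=k,fy=k,interpolation=cv2.INTER_CUBIC)
A=up(s,170,225,260,305,6);B=up(s,345,125,385,165,6)
cv2.imwrite("pics/c2.png",np.hstack([A,cv2.copyMakeBorder(B,0,480-240,0,0,cv2.BORDER_CONSTANT)])[:,:,::-1])
```

```text
driver [379.  248.9   7. ] [536.5 188.8   7. ] mid [457.7 218.9   7. ] len 168.59481249717402 yaw -20.887738879018315
brush [374.  356.8   7. ] [562.4 362.7   7. ] mid [468.2 359.7   7. ] len 188.56000455731217 yaw 1.7776066720341606
```

View pics/c2.png

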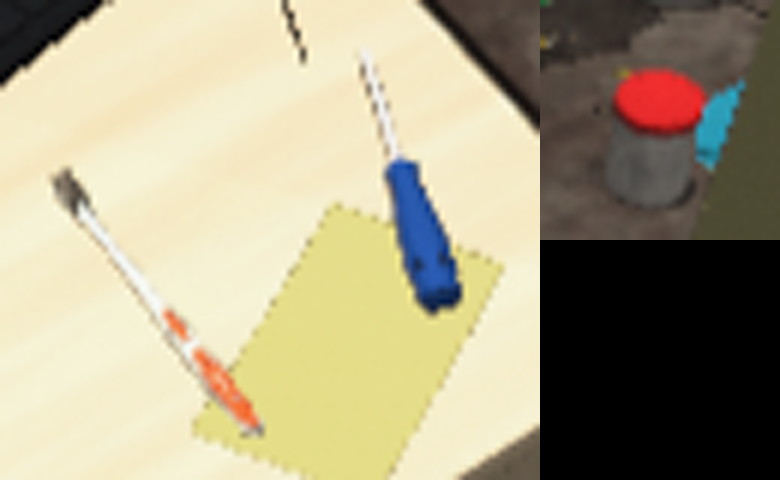

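The side crop shows the driver tip at (230.8,233.7) and handle end at (243.8,275), with the brush ends at (180.3,253.7) and (213.3,297.5). The tin's wall is plain.

```bash
cat > plan.py <<'E'
import sys, json, numpy as np
from station import status
# plan.py x,y,z,yaw,claw ... : rows from the present pose through the waypoints (tool down), rounded
def rows(wps, step=45, turn=.14):
    s=status.sense(); p=np.array(s["ee_pos"]); y=s["orientation"][2]; T,R,C=[],[],[]
    for x,yy,z,yaw,cl in wps:
        t=np.array([x,yy,z]); dy=yaw-y
        if abs(dy)>4: dy-=np.sign(dy)*2*np.pi
        n=max(1,int(np.ceil(np.linalg.norm(t-p)/step)),int(np.ceil(abs(dy)/turn))); y0=y
        for k in range(n):
            tgt=p+(t-p)/(n-k); d=tgt-p; c,s_=np.cos(y),np.sin(y)
            l=np.round([c*d[0]+s_*d[1], s_*d[0]-c*d[1], -d[2]])
            p=p+np.array([c*l[0]+s_*l[1], s_*l[0]-c*l[1], -l[2]])
            r=-round((y0+dy*(k+1)/n-y),2)+0.; y=y-r
            T.append([int(v) for v in l]);R.append([0,0,round(r,2)]);C.append(cl)
    print("end",p.round(1),round(y,3),len(T),"rows")
    for i in range(0,len(T),12): print(json.dumps({"travel":T[i:i+12],"dr":R[i:i+12],"claw":C[i:i+12]}))
if __name__=="__main__": rows([[float(v) for v in a.split(",")] for a in sys.argv[1:]])
E
python3 - <<'E'
from h import *
np.set_printoptions(precision=1,suppress=True)
for a in((220,254.2,243.8,275),(241.75,202,230.8,233.7),(183.75,255,213.3,297.5),(184.25,192,180.3,253.7)): print(*tri(*a))
E
python3 plan.py 400,-330,230,0.6,85 500,0,200,2.0,85 459,221,110,2.78,85
```

```text
[379.5 249.8   5.7] 1.8226854458994488
[538.3 191.2   3.9] 5.338387019298247
[374.1 360.4  -5.5] 2.4405863619119903
[562.9 363.4   7.5] 1.9859733962921942
end [458.5 220.9 110.5] 2.781 23 rows
{"travel": [[37, -18, 4], [37, -17, 4], [38, -15, 3], [38, -14, 4], [39, -12, 3], [40, -11, 4], [39, -10, 3], [27, -22, 3], [30, -18, 3], [32, -13, 3], [33, -9, 3], [34, -4, 3]], "dr": [[0, 0, -0.03], [0, 0, -0.04], [0, 0, -0.03], [0, 0, -0.04], [0, 0, -0.03], [0, 0, -0.04], [0, 0, -0.03], [0, 0, -0.14], [0, 0, -0.14], [0, 0, -0.14], [0, 0, -0.14], [0, 0, -0.14]], "claw": [85.0, 85.0, 85.0, 85.0, 85.0, 85.0, 85.0, 85.0, 85.0, 85.0, 85.0, 85.0]}
{"travel": [[34, 1, 3], [34, 6, 3], [33, 10, 3], [31, 15, 3], [29, 20, 3], [36, 9, 15], [35, 14, 15], [33, 18, 15], [30, 22, 15], [27, 26, 15], [24, 29, 15]], "dr": [[0, 0, -0.14], [0, 0, -0.14], [0, 0, -0.14], [0, 0, -0.14], [0, 0, -0.14], [0, 0, -0.13], [0, 0, -0.13], [0, 0, -0.13], [0, 0, -0.13], [0, 0, -0.13], [0, 0, -0.13]], "claw": [85.0, 85.0, 85.0, 85.0, 85.0, 85.0, 85.0, 85.0, 85.0, 85.0, 85.0]}
```

drive_tool(travel=[[37,-18,4],[37,-17,4],[38,-15,3],[38,-14,4],[39,-12,3],[40,-11,4],[39,-10,3],[27,-22,3],[30,-18,3],[32,-13,3],[33,-9,3],[34,-4,3]], dr=[[0,0,-0.03],[0,0,-0.04],[0,0,-0.03],[0,0,-0.04],[0,0,-0.03],[0,0,-0.04],[0,0,-0.03],[0,0,-0.14],[0,0,-0.14],[0,0,-0.14],[0,0,-0.14],[0,0,-0.14]], claw=[85,85,85,85,85,85,85,85,85,85,85,85])

```text
time_s: 1.3
ee_pos: [449.4, -163.8, 215.9]
orientation: [-3.141, -0.0, 1.307]
force: [-0.1, -0.7, 0.8]
grip_width: 85.2
```

drive_tool(travel=[[34,1,3],[34,6,3],[33,10,3],[31,15,3],[29,20,3],[36,9,15],[35,14,15],[33,18,15],[30,22,15],[27,26,15],[24,29,15],[0,0,0]], dr=[[0,0,-0.14],[0,0,-0.14],[0,0,-0.14],[0,0,-0.14],[0,0,-0.14],[0,0,-0.13],[0,0,-0.13],[0,0,-0.13],[0,0,-0.13],[0,0,-0.13],[0,0,-0.13],[0,0,0]], claw=[85,85,85,85,85,85,85,85,85,85,85,60])

```text
time_s: 2.5
ee_pos: [456.3, 223.5, 109.2]
orientation: [-3.14, -0.004, 2.787]
force: [-0.3, -0.8, 0.4]
grip_width: 72.6
```

```bash
python3 - <<'E'
from h import *
np.set_printoptions(precision=1,suppress=True)
im,d=viewer.get_image("side"); cv2.imwrite("pics/side1.png",im[:,:,::-1]); np.save("pics/side1.npy",d)
s=status.sense(); print(s["time_s"],s["ee_pos"],s["orientation"],s["grip_width"])
cv2.imwrite("pics/c3.png",cv2.resize(im[110:310,160:440],None,fx=2.8,fy=2.8,interpolation=cv2.INTER_CUBIC)[:,:,::-1])
E
python3 plan.py 458.3,220.5,26,2.784,60
```

```text
2.55 [457.1 221.9 110. ] [-3.1 -0.   2.8] 65.52213088504118
end [458.6 220.2  26. ] 2.784 2 rows
{"travel": [[-1, 0, 42], [-1, -1, 42]], "dr": [[0, 0, 0.0], [0, 0, 0.0]], "claw": [60.0, 60.0]}
```

View pics/c3.png

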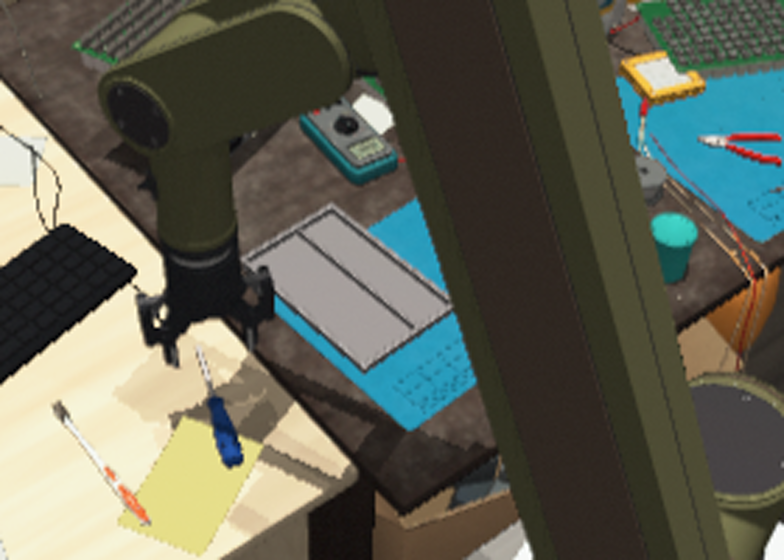

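The gripper hovers across the driver at crop (205,350). The reel is now visible at crop (648,175). I'll descend, close and lift.

drive_tool(travel=[[-1,1,30],[0,0,30],[0,0,24],[0,0,0],[0,0,0],[0,0,0],[0,0,0],[0,0,0],[0,0,0]], dr=[[0,0,0],[0,0,0],[0,0,0],[0,0,0],[0,0,0],[0,0,0],[0,0,0],[0,0,0],[0,0,0]], claw=[60,60,60,60,20,20,20,20,20])

```text
time_s: 3.45
ee_pos: [461.3, 221.1, 29.0]
orientation: [3.139, 0.003, 2.781]
force: [-0.4, -1.4, 6.2]
grip_width: 26.2
```

drive_tool(travel=[[0,0,-20],[0,0,-30],[0,0,-40],[0,0,0],[0,0,0]], dr=[[0,0,0],[0,0,0],[0,0,0],[0,0,0],[0,0,0]], claw=[20,20,20,20,20])

```text
time_s: 3.95
ee_pos: [460.7, 221.2, 118.8]
orientation: [3.139, 0.003, 2.781]
force: [-0.1, 0.0, -0.9]
grip_width: 26.1
```

```bash
python3 - <<'E'
from h import *
th=np.radians(4.25); o=np.array([510.3,-1.0]);R=np.array([[np.cos(th),-np.sin(th)],[np.sin(th),np.cos(th)]])
print("wide",o+R@[0,29],"narrow",o+R@[0,-42],"yaw",th+np.pi)
th=-np.radians(6.5); o=np.array([492.3,-243]);R=np.array([[np.cos(th),-np.sin(th)],[np.sin(th),np.cos(th)]])
print("near",o+R@[-48,0],"far",o+R@[48,0],"yaw",th)
im=cv2.imread("pics/side1.png")[:,:,::-1]; D=np.load("pics/side1.npy")
w=[atdepth("side",u,v,D[v,u]) for v in range(160,182) for u in range(383,400)]; w=np.array(w); q=w[(w[:,2]>29)&(w[:,2]<45)]
print("reel side top pts",len(q),q.mean(0),q.min(0),q.max(0))
E
python3 plan.py 508,28,115,3.2158,20
```

```text
wide [508.15085378  27.92025537] narrow [513.41255659 -42.88450777] yaw 3.215769146799552
near [ 444.60855093 -237.56624574] far [ 539.99144907 -248.43375426] yaw -0.11344640137963143
reel side top pts 91 [ 415.79312012 -417.70743607   33.32001724] [ 389.46123769 -443.30791707   29.0745791 ] [ 447.40252623 -393.07189958   39.6214839 ]
end [508.2  27.7 114.8] 3.221 5 rows
{"travel": [[-22, -33, 1], [-20, -35, 1], [-17, -36, 1], [-13, -37, 0], [-10, -39, 1]], "dr": [[0, 0, -0.09], [0, 0, -0.08], [0, 0, -0.09], [0, 0, -0.09], [0, 0, -0.09]], "claw": [20.0, 20.0, 20.0, 20.0, 20.0]}
```

drive_tool(travel=[[-22,-33,1],[-20,-35,1],[-17,-36,1],[-13,-37,0],[-11,-39,1],[0,0,0],[0,0,0],[0,0,0]], dr=[[0,0,-0.09],[0,0,-0.08],[0,0,-0.09],[0,0,-0.09],[0,0,-0.09],[0,0,0],[0,0,0],[0,0,0]], claw=[20,20,20,20,20,20,20,20])

```text
time_s: 4.75
ee_pos: [507.1, 28.0, 112.3]
orientation: [3.141, -0.003, -3.063]
force: [0.9, 0.2, -0.5]
grip_width: 26.5
```

```bash
python3 - <<'E'
from h import *
im,d=viewer.get_image("side"); cv2.imwrite("pics/side2.png",im[:,:,::-1])
cv2.imwrite("pics/c4.png",cv2.resize(im[110:310,160:440],None,fx=2.8,fy=2.8,interpolation=cv2.INTER_CUBIC)[:,:,::-1])
E
python3 plan.py 510,28,60,3.2158,20 510,28,45,3.2158,20
```

```text
end [510.4  27.6  44.6] -3.072 3 rows
{"travel": [[-1, 0, 26], [-2, -1, 27], [0, 0, 15]], "dr": [[0, 0, 0.0], [0, 0, 0.01], [0, 0, 0.0]], "claw": [20.0, 20.0, 20.0]}
```

View pics/c4.png

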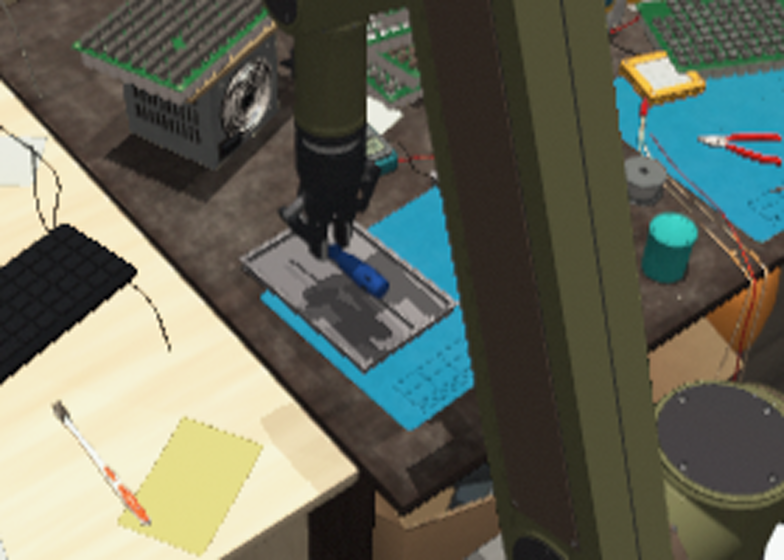

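The driver is held level along the tray, with its handle at crop (370,278). I'll lower and release, then go to the brush.

drive_tool(travel=[[-1,0,26],[-2,-1,27],[0,0,9],[0,0,5],[0,0,0],[0,0,0],[0,0,0],[0,0,0],[0,0,0],[0,0,-20],[0,0,-40],[0,0,0]], dr=[[0,0,0],[0,0,0.01],[0,0,0],[0,0,0],[0,0,0],[0,0,0],[0,0,0],[0,0,0],[0,0,0],[0,0,0],[0,0,0],[0,0,0]], claw=[20,20,20,20,20,42,42,42,42,42,42,42])

```text
time_s: 6.0
ee_pos: [514.9, 26.5, 110.6]
orientation: [-3.141, 0.009, -3.073]
force: [0.8, -0.5, 0.0]
grip_width: 42.1
```

```bash
python3 plan.py 468.5,361.5,110,3.165,42
```

```text
end [468.5 361.6 109.6] -3.123 8 rows
{"travel": [[3, 42, 0], [3, 42, 0], [3, 42, 0], [4, 42, 0], [4, 42, 0], [4, 42, 0], [4, 42, 0], [5, 43, 1]], "dr": [[0, 0, 0.01], [0, 0, 0.0], [0, 0, 0.01], [0, 0, 0.0], [0, 0, 0.01], [0, 0, 0.0], [0, 0, 0.01], [0, 0, 0.01]], "claw": [42.0, 42.0, 42.0, 42.0, 42.0, 42.0, 42.0, 42.0]}
```

drive_tool(travel=[[3,42,0],[3,42,0],[3,42,0],[4,42,0],[4,42,0],[4,42,0],[4,42,0],[5,43,1],[0,0,0],[0,0,0]], dr=[[0,0,0.01],[0,0,0],[0,0,0.01],[0,0,0],[0,0,0.01],[0,0,0],[0,0,0.01],[0,0,0.01],[0,0,0],[0,0,0]], claw=[42,42,42,42,42,42,42,42,42,42])

```text
time_s: 7.0
ee_pos: [464.3, 362.5, 104.8]
orientation: [-3.141, -0.0, -3.12]
force: [0.7, -0.6, -0.3]
grip_width: 42.1
```

```bash
python3 - <<'E'
from h import *
im,d=viewer.get_image("top"); cv2.imwrite("pics/top1.png",im[:,:,::-1])
A=cv2.resize(im[160:280,160:350],None,fx=4,fy=4,interpolation=cv2.INTER_CUBIC);cv2.imwrite("pics/c5.png",A[:,:,::-1])
E
python3 plan.py 468.5,361,33,3.166,42
```

```text
end [468.4 361.4  32.8] -3.121 2 rows
{"travel": [[-2, 0, 36], [-2, 0, 36]], "dr": [[0, 0, 0.0], [0, 0, 0.0]], "claw": [42.0, 42.0]}
```

View pics/c5.png

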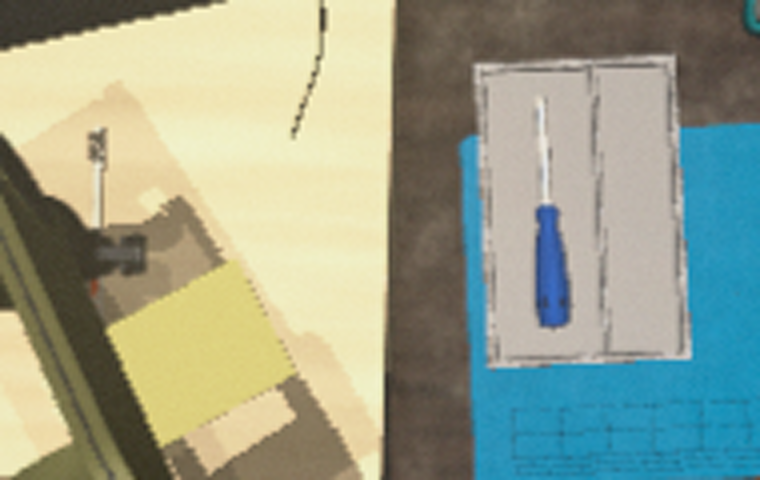

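The driver lies in the middle of the wide lane, at crop (548,220). I'll grasp the brush next.

drive_tool(travel=[[-2,0,30],[-2,0,30],[0,0,11],[0,0,0],[0,0,0],[0,0,0],[0,0,0],[0,0,0],[0,0,0],[0,0,0],[0,0,0]], dr=[[0,0,0],[0,0,0],[0,0,0],[0,0,0],[0,0,0],[0,0,0],[0,0,0],[0,0,0],[0,0,0],[0,0,0],[0,0,0]], claw=[42,42,42,42,5,5,5,5,5,5,5])

```text
time_s: 8.15
ee_pos: [470.0, 362.3, 35.7]
orientation: [3.141, 0.003, -3.122]
force: [-0.2, -1.5, 6.1]
grip_width: 10.5
```

drive_tool(travel=[[0,0,-20],[0,0,-30],[0,0,-30],[0,0,0],[0,0,0]], dr=[[0,0,0],[0,0,0],[0,0,0],[0,0,0],[0,0,0]], claw=[5,5,5,5,5])

```text
time_s: 8.65
ee_pos: [469.2, 362.3, 115.2]
orientation: [3.14, 0.002, -3.122]
force: [-0.4, -0.0, -0.4]
grip_width: 10.1
```

```bash
python3 plan.py 513.5,-43,110,3.2158,5
```

```text
end [513.2 -43.2 110.2] -3.072 10 rows
{"travel": [[-4, -41, 1], [-3, -41, 0], [-3, -41, 1], [-3, -41, 0], [-3, -40, 1], [-2, -41, 0], [-2, -40, 1], [-2, -41, 0], [-2, -40, 1], [-2, -41, 0]], "dr": [[0, 0, -0.01], [0, 0, 0.0], [0, 0, -0.01], [0, 0, 0.0], [0, 0, -0.01], [0, 0, 0.0], [0, 0, -0.01], [0, 0, 0.0], [0, 0, -0.01], [0, 0, 0.0]], "claw": [5.0, 5.0, 5.0, 5.0, 5.0, 5.0, 5.0, 5.0, 5.0, 5.0]}
```

drive_tool(travel=[[-4,-41,1],[-3,-41,0],[-3,-41,1],[-3,-41,0],[-3,-40,1],[-2,-41,0],[-2,-40,1],[-2,-41,0],[-2,-40,1],[-2,-41,0],[0,0,0],[0,0,0]], dr=[[0,0,-0.01],[0,0,0],[0,0,-0.01],[0,0,0],[0,0,-0.01],[0,0,0],[0,0,-0.01],[0,0,0],[0,0,-0.01],[0,0,0],[0,0,0],[0,0,0]], claw=[5,5,5,5,5,5,5,5,5,5,5,5])

```text
time_s: 9.85
ee_pos: [511.9, -44.3, 108.0]
orientation: [3.141, -0.003, -3.075]
force: [0.1, -0.1, -0.5]
grip_width: 10.6
```

```bash
python3 - <<'E'
from h import *
im,d=viewer.get_image("side"); t,dt=viewer.get_image("top"); cv2.imwrite("pics/side3.png",im[:,:,::-1]); np.save("pics/side3.npy",d)
A=cv2.resize(im[130:250,230:350],None,fx=4,fy=4,interpolation=cv2.INTER_CUBIC)
B=cv2.resize(t[160:280,270:350],None,fx=4,fy=4,interpolation=cv2.INTER_CUBIC)
cv2.imwrite("pics/c6.png",np.hstack([A,B])[:,:,::-1])
E
python3 plan.py 514,-43,51,3.2158,5
```

```text
end [513.8 -42.6  51.3] -3.072 2 rows
{"travel": [[-1, 0, 29], [-1, 0, 28]], "dr": [[0, 0, 0.0], [0, 0, 0.0]], "claw": [5.0, 5.0]}
```

View pics/c6.png

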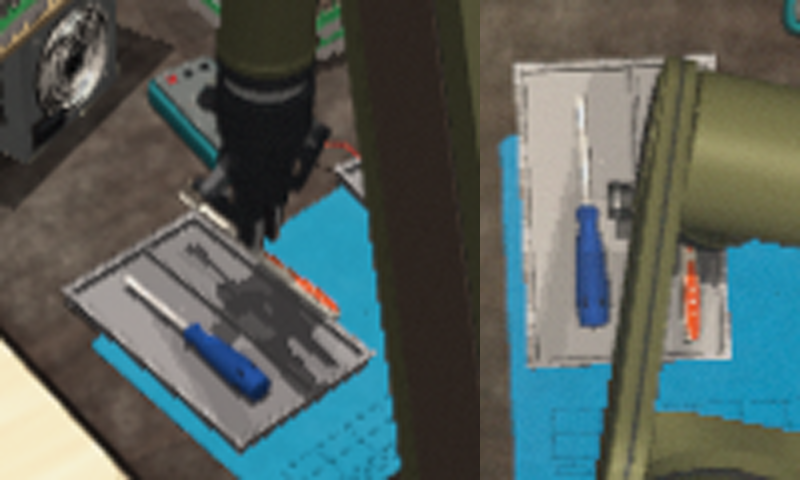

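The brush is held level along the narrow lane, with its orange handle at side crop (305,285). I'll lower and release.

drive_tool(travel=[[-1,0,27],[-1,-1,22],[0,0,6],[0,0,0],[0,0,0],[0,0,0],[0,0,0],[0,0,0],[0,0,-15],[0,0,-45],[0,0,-45],[0,0,0]], dr=[[0,0,0],[0,0,0],[0,0,0],[0,0,0],[0,0,0],[0,0,0],[0,0,0],[0,0,0],[0,0,0],[0,0,0],[0,0,0],[0,0,0]], claw=[5,5,5,5,5,21,21,21,21,21,85,85])

```text
time_s: 11.15
ee_pos: [519.4, -45.3, 165.5]
orientation: [-3.139, 0.013, -3.073]
force: [0.9, -0.3, 0.6]
grip_width: 49.0
```

Run:
```python
from h import *
np.set_printoptions(precision=1,suppress=True)
D=np.load("pics/side3.npy"); im=cv2.imread("pics/side3.png")[:,:,::-1]
w=np.array([atdepth("side",u,v,D[v,u]) for v in range(155,185) for u in range(378,403)])
q=w[(w[:,2]>29)&(w[:,2]<45)&(abs(w[:,0]-419)<40)&(abs(w[:,1]+416)<40)]; r=cv2.minAreaRect(q[:,:2].astype(np.float32)); print(r,q.mean(0))
t=cv2.imread("pics/top0.png"); A=cv2.resize(t[228:264,428:464],None,fx=10,fy=10,interpolation=cv2.INTER_CUBIC)
B=cv2.resize(im[155:191,372:408],None,fx=10,fy=10,interpolation=cv2.INTER_CUBIC)[:,:,::-1]
cv2.imwrite("pics/c7.png",np.hstack([A,B]))
s=status.sense();print(s["ee_pos"],s["qpos"])
```

```text
((422.7908630371094, -412.69122314453125), (55.329078674316406, 59.18203353881836), 50.10982894897461) [ 420.9 -410.    34. ]
[519.4 -45.3 165.5] [-0.2  0.3  1.8  0.   1.1 -1.8]
```

View pics/c7.png

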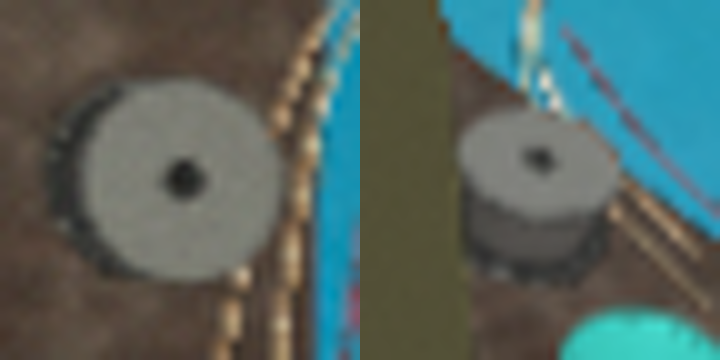

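The reel looks featureless and round, so its yaw can't be seen. I'll grasp at the tray's yaw and check the opening.

```bash
python3 -c "
from h import *
print(tri(446.2,245.8,390,170.8))"
python3 plan.py 570,-427.5,130,3.028,85
```

```text
(array([ 421.19870339, -414.71000196,   32.81840076]), np.float64(1.5282250815047107))
end [ 570.3 -427.5  130.5] -3.253 9 rows
{"travel": [[-3, -43, 4], [-3, -43, 4], [-4, -43, 4], [-5, -42, 4], [-6, -42, 4], [-7, -42, 4], [-8, -42, 4], [-9, -42, 4], [-10, -42, 3]], "dr": [[0, 0, 0.02], [0, 0, 0.02], [0, 0, 0.02], [0, 0, 0.02], [0, 0, 0.02], [0, 0, 0.02], [0, 0, 0.02], [0, 0, 0.02], [0, 0, 0.02]], "claw": [85.0, 85.0, 85.0, 85.0, 85.0, 85.0, 85.0, 85.0, 85.0]}
```

drive_tool(travel=[[-3,-43,4],[-3,-43,4],[-4,-43,4],[-5,-42,4],[-6,-42,4],[-7,-42,4],[-8,-42,4],[-9,-42,4],[-10,-42,3],[0,0,0],[0,0,0]], dr=[[0,0,0.02],[0,0,0.02],[0,0,0.02],[0,0,0.02],[0,0,0.02],[0,0,0.02],[0,0,0.02],[0,0,0.02],[0,0,0.02],[0,0,0],[0,0,0]], claw=[85,85,85,85,85,85,85,85,85,85,85])

```text
time_s: 12.25
ee_pos: [565.2, -427.6, 123.2]
orientation: [3.141, -0.001, 3.029]
force: [0.0, 1.0, -0.5]
grip_width: 84.6
```

```bash
python3 - <<'E'
from h import *
im,d=viewer.get_image("side"); t,dt=viewer.get_image("top"); cv2.imwrite("pics/side4.png",im[:,:,::-1])
A=cv2.resize(im[100:240,230:400],None,fx=3,fy=3,interpolation=cv2.INTER_CUBIC)
B=cv2.resize(t[165:305,270:365],None,fx=3,fy=3,interpolation=cv2.INTER_CUBIC)
cv2.imwrite("pics/c8.png",np.hstack([A,B])[:,:,::-1])
E
python3 plan.py 570,-427.5,62,3.028,85
```

```text
end [ 570.2 -427.    61.7] 3.031 2 rows
{"travel": [[-2, -1, 31], [-3, 0, 31]], "dr": [[0, 0, 0.0], [0, 0, 0.0]], "claw": [85.0, 85.0]}
```

View pics/c8.png

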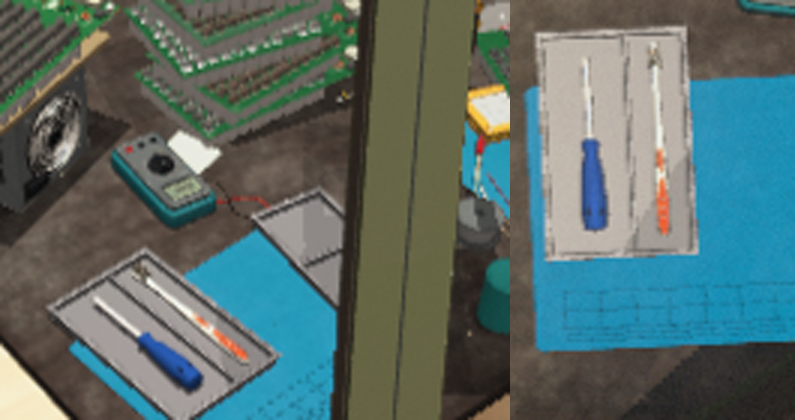

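Both tools lie in their lanes: driver at top crop (593,150), brush at (660,150). Now the tin.

drive_tool(travel=[[-1,-1,25],[-1,0,25],[0,0,12],[0,0,0],[0,0,0],[0,0,0],[0,0,0],[0,0,0],[0,0,0]], dr=[[0,0,0],[0,0,0],[0,0,0],[0,0,0],[0,0,0],[0,0,0],[0,0,0],[0,0,0],[0,0,0]], claw=[85,85,85,85,85,45,45,45,45])

```text
time_s: 13.25
ee_pos: [568.8, -428.7, 64.1]
orientation: [-3.14, 0.003, 3.031]
force: [0.6, 0.2, 6.7]
grip_width: 55.9
```

drive_tool(travel=[[0,0,-20],[0,0,-35],[0,0,-35],[0,0,0],[0,0,0]], dr=[[0,0,0],[0,0,0],[0,0,0],[0,0,0],[0,0,0]], claw=[45,45,45,45,45])

```text
time_s: 13.75
ee_pos: [568.0, -428.1, 153.2]
orientation: [-3.141, 0.001, 3.031]
force: [-1.1, 0.3, -2.6]
grip_width: 56.5
```

```bash
python3 plan.py 540,-248.5,150,3.028,45
```

```text
end [ 539.6 -248.9  150.2] 3.031 5 rows
{"travel": [[10, 35, 1], [9, 35, 1], [10, 35, 0], [9, 35, 1], [10, 35, 0]], "dr": [[0, 0, 0.0], [0, 0, 0.0], [0, 0, 0.0], [0, 0, 0.0], [0, 0, 0.0]], "claw": [45.0, 45.0, 45.0, 45.0, 45.0]}
```

drive_tool(travel=[[10,35,1],[9,35,1],[10,35,0],[9,35,1],[10,35,0],[0,0,0],[0,0,0],[0,0,0],[0,0,0]], dr=[[0,0,0],[0,0,0],[0,0,0],[0,0,0],[0,0,0],[0,0,0],[0,0,0],[0,0,0],[0,0,0]], claw=[45,45,45,45,45,45,45,45,45])

```text
time_s: 14.65
ee_pos: [539.6, -249.8, 148.8]
orientation: [-3.141, -0.0, 3.03]
force: [-0.6, -1.1, -1.6]
grip_width: 56.1
```

```bash
python3 - <<'E'
from h import *
im,d=viewer.get_image("side"); t,dt=viewer.get_image("top"); cv2.imwrite("pics/side5.png",im[:,:,::-1])
A=cv2.resize(im[90:230,260:420],None,fx=3,fy=3,interpolation=cv2.INTER_CUBIC)
B=cv2.resize(t[165:305,340:445],None,fx=3,fy=3,interpolation=cv2.INTER_CUBIC)
cv2.imwrite("pics/c9.png",np.hstack([A,B])[:,:,::-1])
E
python3 plan.py 539.5,-248.5,75,3.028,45
```

```text
end [ 539.7 -248.7   75. ] 3.03 2 rows
{"travel": [[0, 1, 37], [0, 0, 37]], "dr": [[0, 0, 0.0], [0, 0, 0.0]], "claw": [45.0, 45.0]}
```

View pics/c9.png

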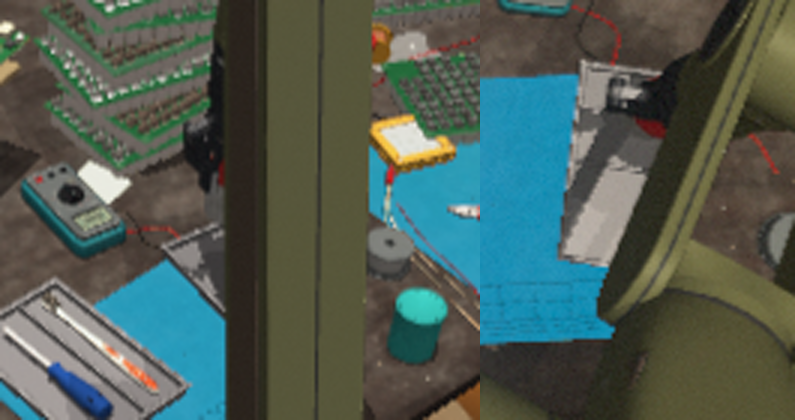

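The tin is held over the far bay, with red visible at top crop (650,128). I'll lower to TCP z≈74.

drive_tool(travel=[[0,1,35],[0,0,25],[0,0,10],[0,0,4],[0,0,0],[0,0,0],[0,0,0],[0,0,0],[0,0,0],[0,0,0]], dr=[[0,0,0],[0,0,0],[0,0,0],[0,0,0],[0,0,0],[0,0,0],[0,0,0],[0,0,0],[0,0,0],[0,0,0]], claw=[45,45,45,45,45,45,85,85,85,85])

```text
time_s: 15.75
ee_pos: [539.9, -247.7, 75.8]
orientation: [-3.141, 0.001, 3.031]
force: [-0.1, 1.3, -0.4]
grip_width: 85.4
```

drive_tool(travel=[[0,0,-20],[0,0,-40],[0,0,-30],[0,0,0],[0,0,0]], dr=[[0,0,0],[0,0,0],[0,0,0],[0,0,0],[0,0,0]], claw=[85,85,85,85,85])

```text
time_s: 16.25
ee_pos: [540.0, -247.8, 166.3]
orientation: [-3.141, 0.002, 3.031]
force: [-1.5, 0.3, -1.0]
grip_width: 85.1
```

```bash
python3 plan.py 421,-414,120,3.028,85
```

```text
end [ 420.9 -413.7  120.3] 3.031 5 rows
{"travel": [[20, -36, 9], [20, -36, 9], [20, -35, 9], [20, -36, 10], [20, -35, 9]], "dr": [[0, 0, 0.0], [0, 0, 0.0], [0, 0, 0.0], [0, 0, 0.0], [0, 0, 0.0]], "claw": [85.0, 85.0, 85.0, 85.0, 85.0]}
```

drive_tool(travel=[[20,-36,9],[20,-36,9],[20,-35,9],[20,-36,10],[20,-35,9],[0,0,0],[0,0,0],[0,0,0]], dr=[[0,0,0],[0,0,0],[0,0,0],[0,0,0],[0,0,0],[0,0,0],[0,0,0],[0,0,0]], claw=[85,85,85,85,85,85,85,85])

```text
time_s: 17.05
ee_pos: [420.4, -412.4, 118.4]
orientation: [3.14, -0.001, 3.031]
force: [-0.6, 0.1, 0.6]
grip_width: 85.1
```

```bash
python3 - <<'E'
from h import *
im,d=viewer.get_image("side"); t,dt=viewer.get_image("top"); cv2.imwrite("pics/side6.png",im[:,:,::-1])
A=cv2.resize(im[90:230,290:440],None,fx=3,fy=3,interpolation=cv2.INTER_CUBIC)
B=cv2.resize(t[165:305,350:465],None,fx=3,fy=3,interpolation=cv2.INTER_CUBIC)
cv2.imwrite("pics/c10.png",np.hstack([A,B])[:,:,::-1])
E
python3 plan.py 421,-414,46,3.028,85
```

```text
end [ 420.9 -414.3   46.1] 3.032 2 rows
{"travel": [[0, -1, 37], [0, -1, 36]], "dr": [[0, 0, 0.0], [0, 0, 0.0]], "claw": [85.0, 85.0]}
```

View pics/c10.png

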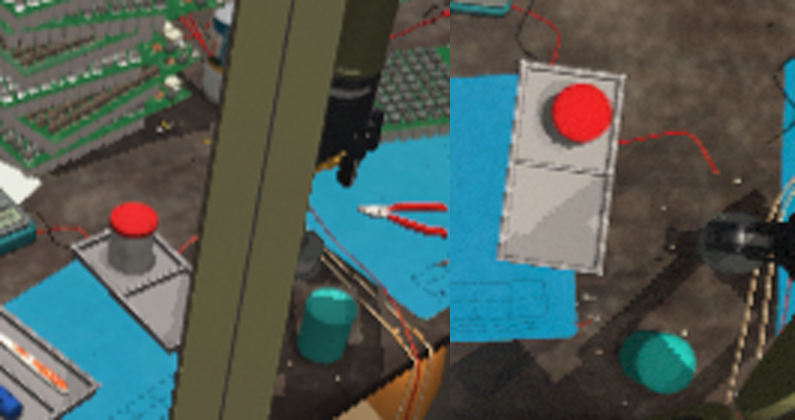

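The tin stands in the far bay, at top crop (580,112). The gripper is over the reel, so I'll descend.

drive_tool(travel=[[0,-1,30],[0,-1,25],[0,0,10],[0,0,7],[0,0,0],[0,0,0]], dr=[[0,0,0],[0,0,0],[0,0,0],[0,0,0],[0,0,0],[0,0,0]], claw=[85,85,85,85,85,85])

```text
time_s: 17.75
ee_pos: [421.0, -415.7, 48.1]
orientation: [-3.141, 0.001, 3.031]
force: [0.1, 0.1, -0.2]
grip_width: 84.9
```

drive_tool(travel=[[0,0,0],[0,0,0],[0,0,0],[0,0,0],[0,0,0]], dr=[[0,0,0],[0,0,0],[0,0,0],[0,0,0],[0,0,0]], claw=[50,50,50,50,50])

```text
time_s: 18.25
ee_pos: [423.4, -416.0, 55.7]
orientation: [-3.138, 0.009, 3.029]
force: [-2.5, 11.0, 46.6]
grip_width: 50.2
```

Run:
```python
from h import *
im,d=viewer.get_image("side"); t,dt=viewer.get_image("top"); cv2.imwrite("pics/side7.png",im[:,:,::-1])
A=cv2.resize(im[130:210,360:440],None,fx=5,fy=5,interpolation=cv2.INTER_CUBIC)
B=cv2.resize(t[205:285,400:480],None,fx=5,fy=5,interpolation=cv2.INTER_CUBIC)
cv2.imwrite("pics/c11.png",np.hstack([A,B])[:,:,::-1])
s=status.sense();print(s["force"],s["grip_width"],s["ee_pos"],s["wrist_torque"])
```

```text
[-3.18253854 11.3475728  46.7864235 ] 50.256069882529424 [ 423.3711218  -415.95530516   55.75273044] [ 2.60699629  0.32491317 -0.06239104]
```

View pics/c11.png

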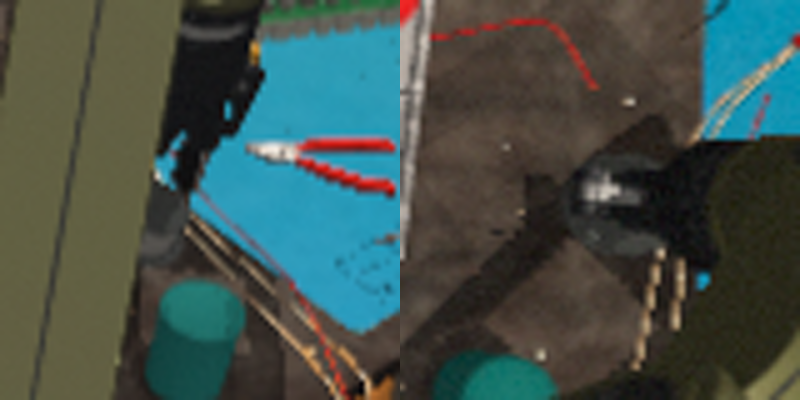

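The fingertips are pressing on the reel's top at side crop (180,190). `tips_ahead` evidently holds for shut fingers, so open tips reach only about 12 mm. I'll lift off, open, step aside and re-measure.

drive_tool(travel=[[0,0,-15],[0,0,-25],[0,0,-40],[0,40,-20],[0,45,0],[0,45,0],[0,0,0],[0,0,0]], dr=[[0,0,0],[0,0,0],[0,0,0],[0,0,0],[0,0,0],[0,0,0],[0,0,0],[0,0,0]], claw=[50,50,85,85,85,85,85,85])

```text
time_s: 19.15
ee_pos: [435.2, -285.8, 148.5]
orientation: [-3.14, 0.002, 3.033]
force: [0.3, 0.8, 0.1]
grip_width: 85.0
```

Run:
```python
from m import *
im,d=viewer.get_image("side"); t,dt=viewer.get_image("top")
W["top"]=hmap("top",dt);D["top"]=dt;W["side"]=hmap("side",d);D["side"]=d
obj("top","reel",15,60,(428,228,465,265)); obj("top","tin",60,90,(360,170,420,225)); obj("side","reel",15,60,(375,155,405,185))
A=cv2.resize(im[130:210,350:430],None,fx=5,fy=5,interpolation=cv2.INTER_CUBIC)
B=cv2.resize(t[205:285,400:480],None,fx=5,fy=5,interpolation=cv2.INTER_CUBIC)
cv2.imwrite("pics/c12.png",np.hstack([A,B])[:,:,::-1])
s=status.sense();print(s["force"],s["grip_width"],s["ee_pos"])
```

```text
Traceback (most recent call last):
  File "m.py", line 12, in obj
    N,l,st,c=cv2.connectedComponentsWithStats(m); i=1+st[1:,4].argmax(); q=w[l==i]
                                                      ~~~~~~~~~~~~~~~^^
ValueError: attempt to get argmax of an empty sequence
```

Run:
```python
from h import *
im,d=viewer.get_image("side"); t,dt=viewer.get_image("top")
np.save("pics/side8.npy",d);np.save("pics/top8.npy",dt);cv2.imwrite("pics/side8.png",im[:,:,::-1]);cv2.imwrite("pics/top8.png",t[:,:,::-1])
A=cv2.resize(im[110:230,330:450],None,fx=3.3,fy=3.3,interpolation=cv2.INTER_CUBIC)
B=cv2.resize(t[175:295,360:480],None,fx=3.3,fy=3.3,interpolation=cv2.INTER_CUBIC)
cv2.imwrite("pics/c12.png",np.hstack([A,B])[:,:,::-1])
```

```text
(no output)
```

View pics/c12.png

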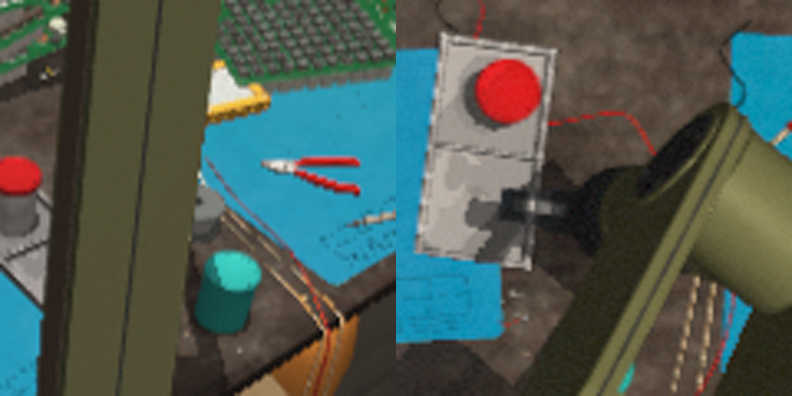

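The reel still stands upright in the side view, with its hole at crop (204,200). The tin is fine in its bay.

```bash
python3 - <<'E'
from h import *
np.set_printoptions(precision=1,suppress=True)
for f in("side1","side3","side8"):
    g=cv2.cvtColor(cv2.imread(f"pics/{f}.png"),cv2.COLOR_BGR2GRAY).astype(float)
    u0,v0=385,166; w=np.clip(90-g[v0:176,u0:398],0,None); vv,uu=np.mgrid[v0:176,u0:398]
    u,v=(uu*w).sum()/w.sum(),(vv*w).sum()/w.sum(); print(f,u,v,cast("side",u,v,34))
    print(g[v0:176,u0:398].astype(int)[2:8])
    D=np.load("pics/"+f+".npy") if f!="side2" else None
    q=np.array([atdepth("side",a,b,D[b,a]) for b in range(160,186) for a in range(384,404)]); q=q[(q[:,2]>29)&(q[:,2]<41)]
    print("max/min",q.min(0),q.max(0),len(q))
E
python3 plan.py 421,-415,120,3.028,85
```

```text
side1 386.51919191919194 171.04646464646464 [ 427.4 -401.9   34. ]
[[ 74  73 115 128 129 129 128 128 129 128 121 127 126]
 [ 74  73  97 115 114 113 126 129 130 130 129 120 121]
 [ 74  74  95  88  65  60 113 126 128 130 129 129 109]
 [ 73  73  83 101  79  64  96 125 128 127 129 129 128]
 [ 74  72  74 115 116 104 124 128 128 128 128 128 129]
 [ 73  74  74  95 126 130 128 129 128 128 129 128 121]]
max/min [ 389.5 -443.3   29.1] [ 447.4 -393.1   39.6] 91
side3 389.0761904761905 170.93333333333334 [ 422.3 -409.6   34. ]
[[128 130 129 129 128 128 128 128 128 128 121 126 128]
 [128 129 129 118 113 112 126 128 130 128 128 118 121]
 [129 128 128  94  65  60 112 126 128 129 129 129 109]
 [130 129 129 107  78  64  95 124 128 128 129 130 128]
 [129 128 128 129 117 103 125 128 128 127 127 129 129]
 [128 128 129 128 129 130 129 128 127 127 129 129 119]]
max/min [ 392.5 -440.4   29. ] [ 449.6 -378.1   39.4] 129
side8 387.06495468277944 170.34441087613294 [ 428.8 -406.2   34. ]
[[ 75  76  77  78  86 124 127 129 128 127 122 127 128]
 [ 76  77  76  78  86 110 126 127 129 128 129 119 120]
 [ 77  77  77  77  63  60 111 125 128 128 129 129 107]
 [ 76  76  76  79  63  62  96 125 128 127 129 129 128]
 [ 77  77  76  78  98 102 125 127 127 127 127 129 128]
 [ 77  77  75  78 124 128 128 128 128 128 127 129 121]]
max/min [ 389.1 -438.9   29.2] [ 441.1 -387.2   40.3] 77
end [ 420.8 -415.   119.6] 3.03 3 rows
{"travel": [[0, -43, 9], [0, -42, 9], [0, -43, 10]], "dr": [[0, 0, 0.0], [0, 0, 0.0], [0, 0, 0.0]], "claw": [85.0, 85.0, 85.0]}
```

The hole pixels match the earlier frames, so the reel did not move. I'll retry with TCP z = 32.

drive_tool(travel=[[0,-43,9],[0,-42,9],[0,-42,10],[0,0,0],[0,0,40],[0,0,25],[0,0,0],[0,0,0]], dr=[[0,0,0],[0,0,0],[0,0,0],[0,0,0],[0,0,0],[0,0,0],[0,0,0],[0,0,0]], claw=[85,85,85,85,85,85,85,85])

```text
time_s: 20.15
ee_pos: [420.3, -412.6, 54.0]
orientation: [3.141, -0.001, 3.03]
force: [1.1, -0.9, 0.6]
grip_width: 85.2
```

drive_tool(travel=[[0,0,10],[0,0,8],[0,0,3],[0,0,0],[0,0,0]], dr=[[0,0,0],[0,0,0],[0,0,0],[0,0,0],[0,0,0]], claw=[85,85,85,85,85])

```text
time_s: 20.65
ee_pos: [420.8, -412.5, 33.5]
orientation: [-3.141, 0.0, 3.031]
force: [0.2, 0.6, -0.4]
grip_width: 84.8
```

No contact at z 33.5, where the open tips are at about 21. Closing.

drive_tool(travel=[[0,0,0],[0,0,0],[0,0,0],[0,0,0]], dr=[[0,0,0],[0,0,0],[0,0,0],[0,0,0]], claw=[50,50,50,50])

```text
time_s: 21.05
ee_pos: [421.0, -412.8, 34.8]
orientation: [-3.141, 0.001, 3.031]
force: [-1.1, 1.5, 8.0]
grip_width: 68.2
```

drive_tool(travel=[[0,0,0],[0,0,0],[0,0,0]], dr=[[0,0,0],[0,0,0],[0,0,0]], claw=[50,50,50])

```text
time_s: 21.35
ee_pos: [421.0, -412.8, 34.8]
orientation: [-3.141, 0.001, 3.031]
force: [-0.3, 1.6, 8.3]
grip_width: 67.9
```

The width stalls at 68 mm, meaning about 15° misalignment of either sign. I'll open, turn by 0.26 rad and try again.

drive_tool(travel=[[0,0,0],[0,0,0],[0,0,0],[0,0,0],[0,0,0],[0,0,0],[0,0,0],[0,0,0],[0,0,0],[0,0,0]], dr=[[0,0,0],[0,0,0],[0,0,0.13],[0,0,0.13],[0,0,0],[0,0,0],[0,0,0],[0,0,0],[0,0,0],[0,0,0]], claw=[85,85,85,85,85,50,50,50,50,50])

```text
time_s: 22.35
ee_pos: [420.8, -412.6, 34.2]
orientation: [-3.141, 0.001, 2.773]
force: [-0.5, 1.4, 6.1]
grip_width: 67.8
```

The width stalls at the same 67.8 mm, which suggests friction stalled the reel at the same relative angle. I turned the wrong way, so I'll turn back by 0.26 rad.

drive_tool(travel=[[0,0,0],[0,0,0],[0,0,0],[0,0,0],[0,0,0],[0,0,0],[0,0,0],[0,0,0],[0,0,0],[0,0,0]], dr=[[0,0,0],[0,0,0],[0,0,-0.13],[0,0,-0.13],[0,0,0],[0,0,0],[0,0,0],[0,0,0],[0,0,0],[0,0,0]], claw=[85,85,85,85,85,50,50,50,50,50])

```text
time_s: 23.35
ee_pos: [420.6, -412.6, 33.9]
orientation: [-3.141, 0.0, 3.029]
force: [-1.0, 0.8, 5.5]
grip_width: 60.6
```

The opening is now 60.6 mm, so the jaws are aligned. Lift and carry.

drive_tool(travel=[[0,0,-20],[0,0,-35],[0,0,-35],[0,0,0],[0,0,0]], dr=[[0,0,0],[0,0,0],[0,0,0],[0,0,0],[0,0,0]], claw=[50,50,50,50,50])

```text
time_s: 23.85
ee_pos: [420.7, -412.6, 123.6]
orientation: [-3.141, 0.001, 3.03]
force: [-0.5, 0.8, -3.6]
grip_width: 60.8
```

```bash
python3 plan.py 443.5,-237.5,120,3.028,50
```

```text
end [ 443.4 -237.   119.6] 3.03 4 rows
{"travel": [[-1, 44, 1], [-1, 44, 1], [-1, 44, 1], [0, 45, 1]], "dr": [[0, 0, 0.0], [0, 0, 0.0], [0, 0, 0.0], [0, 0, 0.0]], "claw": [50.0, 50.0, 50.0, 50.0]}
```

drive_tool(travel=[[-1,44,1],[-1,44,1],[-1,44,1],[0,44,1],[0,0,0],[0,0,0],[0,0,0],[0,0,30],[0,0,30],[0,0,5],[0,0,0],[0,0,0]], dr=[[0,0,0],[0,0,0],[0,0,0],[0,0,0],[0,0,0],[0,0,0],[0,0,0],[0,0,0],[0,0,0],[0,0,0],[0,0,0],[0,0,0]], claw=[50,50,50,50,50,50,50,50,50,50,50,50])

```text
time_s: 25.05
ee_pos: [443.6, -239.0, 54.9]
orientation: [-3.141, 0.001, 3.03]
force: [0.5, 0.3, -2.5]
grip_width: 60.5
```

Run:
```python
from h import *
im,d=viewer.get_image("side"); t,dt=viewer.get_image("top")
A=cv2.resize(im[110:230,290:410],None,fx=3.3,fy=3.3,interpolation=cv2.INTER_CUBIC)
B=cv2.resize(t[175:295,350:470],None,fx=3.3,fy=3.3,interpolation=cv2.INTER_CUBIC)
cv2.imwrite("pics/c13.png",np.hstack([A,B])[:,:,::-1])
```

```text
(no output)
```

View pics/c13.png

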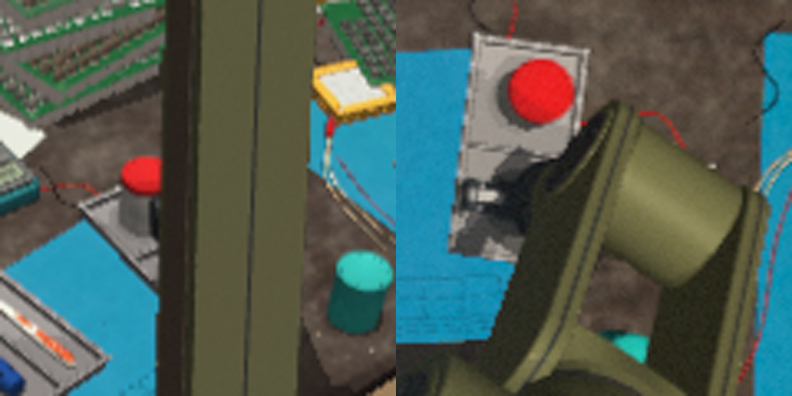

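The left finger sits over the bay's left wall at top crop (475,195), as intended. Lowering 12 mm and releasing.

drive_tool(travel=[[0,1,8],[0,0,4],[0,0,0],[0,0,0],[0,0,0],[0,0,0],[0,0,0],[0,0,-20],[0,0,-40],[0,0,-40],[0,0,0]], dr=[[0,0,0],[0,0,0],[0,0,0],[0,0,0],[0,0,0],[0,0,0],[0,0,0],[0,0,0],[0,0,0],[0,0,0],[0,0,0]], claw=[50,50,50,85,85,85,85,85,85,85,85])

```text
time_s: 26.25
ee_pos: [446.5, -239.0, 147.4]
orientation: [-3.137, 0.01, 3.031]
force: [0.6, -0.7, -0.3]
grip_width: 85.0
```

drive_tool(travel=[[0,0,-20],[0,-40,-20],[0,-45,0],[0,-45,0],[0,-45,0],[0,-45,0],[0,0,0],[0,0,0]], dr=[[0,0,0],[0,0,0],[0,0,0],[0,0,0],[0,0,0],[0,0,0],[0,0,0],[0,0,0]], claw=[85,85,85,85,85,85,85,85])

```text
time_s: 27.05
ee_pos: [418.1, -456.2, 181.1]
orientation: [3.14, -0.001, 3.029]
force: [0.2, 0.8, -1.2]
grip_width: 84.6
```

Run:
```python
from m import *
im,d=viewer.get_image("side"); t,dt=viewer.get_image("top")
W["top"]=hmap("top",dt);D["top"]=dt
cv2.imwrite("pics/top9.png",cv2.resize(t[100:300,80:480],None,fx=2,fy=2,interpolation=cv2.INTER_CUBIC)[:,:,::-1])
obj("top","tin",60,90,(360,170,420,225)); obj("top","reel",32,60,(360,215,405,265))
```

```text
top tin n 314 px [393.7 202.3] ctr [ 541.5 -251.1] size [55.3 54.8] ang 42.7477912902832 mean [ 541.2 -250.4   74.7] z pct [69.7 74.6 79.6]
top reel n 319 px [387.  236.3] ctr [ 443.6 -240. ] size [55.3 60. ] ang 1.5457572937011719 mean [ 444.1 -239.7   42. ] z pct [37.1 42.  46.5]
```

View pics/top9.png

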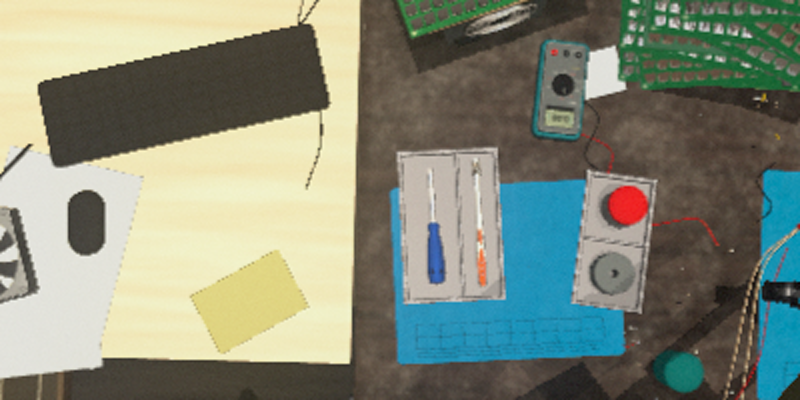

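```bash
python3 -c "
from station import manip
print(manip.close_job())"
```

```text
the job is handed in; nothing more can be done
None
```

The job is handed in: all four items are in their places, and it took about 27 s of the 112 s allowed. I placed them in the order asked: screwdriver, toothbrush, tin, reel.

**Last checks:**
- **Tools:** the last top view shows the screwdriver lengthwise in the wide lane and the toothbrush lengthwise in the narrow lane.
- **Tin:** upright in the far bay. Its top measured about 75 mm, where 76 mm is expected.
- **Reel:** upright in the near bay. Its top measured 42 mm, as expected.
- **Rest of the scene:** the mouse, the multimeter and the turquoise look-alike show no movement. The open gripper is well clear of everything.

**What went wrong on the way:**
- **Reel, first grasp:** I took `manip.tips_ahead` to hold with the jaws open, but the open fingertips reach about 13 mm less. The closing fingertips pressed on the reel's top, and the wrist read about 47 N. That was finger contact, not the gripper's body, but it is above the 40 N limit set for the arm and body. The reel did not move.
- **Reel, later grasps:** at the right height the jaws stalled twice at 68 mm because the reel's yaw cannot be seen. They closed squarely at 60.6 mm on the third try.
- **Toothbrush grasp:** the same fingertip error meant it was probably held near its top edge (the jaws read about 10 mm, against its 14 mm width). It still travelled and settled well.

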